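# Clamp a moulding in the drilling jig

## Task

Get the moulding ready for drilling in the jig: with the fingertips, push it back flat against the fence and along until its end is home against the stop block at the left, then throw the toggle clamp's lever over, away from you and down, until it snaps past centre and pins the moulding there. Only push: the moulding must stay flat on the board and not be lifted, and the other things on the bench stay where they are.

Things in the scene. Friction and masses are not known exactly. Their poses are not given: they have to be found in the camera images.
- jig: Drilling jig fixed to the bench: grey laminated board, origin on the bench; x away from the robot toward the fence, y left along the fence, z up. All jig coordinates below are m in this frame. Board x -0.085..0.110, y -0.205..0.215, top at z 0.018. Wooden fence 26 mm high along the whole board, front face x = 0.010. Wooden stop block 26 mm high at the left end, its right face y = 0.190.
- work: Pine moulding, 60 (x) x 345 (y) x 18 mm, 0.2 kg, loose and flat on the board, nearly along the fence. Origin centre of underside. Edges upright for the lowest 8 mm, then profiled in to a flat top. Starts 8-16 mm off the fence, 25-60 mm off the stop, up to 0.035 rad askew. Fully home its origin is at jig x -0.020, y 0.0175, square to the jig, its right end at y -0.155.
- corner (a point): Point on the board's top where the fence's front face and the stop block's face meet: jig (0.010, 0.190, 0.018). The moulding's far left corner belongs here.
- bush (a point): Top of the steel drill bush in an aluminium bridge that reaches from the fence over the moulding's place (jig y 0.118..0.152). The moulding slides under it with 4 mm to spare; the top is at height 0.0575.
- lever_tip (a point): Free end of the clamp lever; its last 90 mm is a round black grip, 19 mm diameter. It swings in the plane jig y = 0.045, away from the robot and down. Tip (x, z) in jig: open (0.022, 0.181), then (0.056, 0.188) (0.092, 0.188) (0.123, 0.182) (0.147, 0.174) (0.165, 0.165) (0.180, 0.155) (0.193, 0.140), dead centre (0.211, 0.095), snapped home on its stop, nearly level, (0.213, 0.077).
- lever_pin (a point): Pin at the lever's lower end, 145 mm from its tip; it rises as the lever closes. Jig (x, z): open (0.056, 0.040), then beside the tip's points (0.059, 0.043) (0.062, 0.046) (0.065, 0.050) (0.067, 0.053) (0.068, 0.057) (0.069, 0.062) (0.069, 0.066), dead centre (0.068, 0.070), home (0.068, 0.069). Let go before dead centre the lever springs back open; past it, it snaps home. It takes up to about 6 N near the tip.
- clamp_arm (a joint): Angle of the clamp's steel hold-down arm, rad, driven by the lever: 0 open, about 1.17 at dead centre, 1.14 locked and level over the moulding. Pivot at jig (0.040, 0.045, 0.064), behind the fence. Open, the arm stands up close in front of the lever, leaning to the robot, its end at height 0.136, so only the lever's top 40 mm can be pushed from the front.
- clamp_pad: Round black rubber tip, 17 mm across, of the arm's spindle; origin at the centre of its lower face. With the arm down it presses on the moulding's flat top at about jig (-0.025, 0.045), with about 17 N when locked.
- pencil: Bystander, to be left alone: red carpenter's pencil, 166 mm long, on the jig board behind the fence. Origin at the centre of its underside.
- tape_measure: Bystander, to be left alone: yellow tape measure, 36x88x69 mm, on the bench to the left of the jig. Origin at the centre of its underside.
- sanding_block: Bystander, to be left alone: brown cork sanding block, 66x100x27 mm, on the bench behind the jig, to the right of where the lever comes down. Origin at the centre of its underside.
- screwdriver: Bystander, to be left alone: red-handled screwdriver, 210 mm long, 30 mm thick, lying behind the jig to the left of where the lever comes down. Origin at the centre of its underside.
- marker: Bystander, to be left alone: blue and black felt marker, 120 mm long, 15 mm thick, lying just in front of the jig. Origin at the centre of its underside.
- elbow: Bystander, to be left alone: brass pipe elbow, 56x56x31 mm, lying just in front of the jig's right half. Origin at the centre of its underside.
- tape_roll: Bystander, to be left alone: roll of black tape, 66 mm across, 19 mm high, lying flat to the right of the jig. Origin at the centre of its underside.

How it is judged:
By the outcome, as a careful person would: the job done as asked, in the order asked, and still so for the second after the job is handed in, with the robot touching nothing.
It also fails if it takes over 64 s, if anything falls off the work surface, if the arm or the gripper's body presses on something with over 40 N, if the wrist force passes 120 N, or if a joint passes its speed limit or range.

## Robot

A 6-joint arm with a two-finger parallel gripper is mounted at the origin on a cart in front of the work surface, level with it; the furniture and walls round the work are solid. World frame = base frame: x ahead of the robot, y to its left, z up, the work surface at z = 0. Lengths are in m, angles in degrees, forces in N, time in s.
With the tool pointing down it reaches from about 0.4 to 0.925 m from the base axis. Payload 3.4 kg.
Tool frame: the origin (TCP) lies between the finger pads; the fingertips stand 14 mm ahead of it and the grasp point (between the pads) lies 5 mm behind it (r.tip_reach is the distance from the TCP to the fingertips, in m); z points along the fingers, y is the line along which they close (so a half turn about z gives the same grasp; the last joint's range is limited). The gripper opens to 85 mm and grips with 20 to 120 N. Pads are 22 mm wide; open, the fingers measure 114 mm over their backs; the gripper's body (76 mm by 85 mm) begins 54 mm behind the grasp point. The pads swing forward as they close: fully open they stand 13 mm farther back than shut.
Start: joints at [-69.127, 17.578, 86.31, -0, 76.112, -4.211], TCP at [0.244, -0.521, 0.245] pointing down, gripper open.
Joint ranges: [-179.03, 179.03], [-60, 130.46], [8.19, 133.38], [-81.62, 261.62], [5.75, 156.47], [-153.77, 153.77]. Speed limits (degrees/s): [147.25, 147.25, 180, 180, 180, 180].

## Interface

Orientations are given as [roll, pitch, yaw] about the fixed x, y, z axes, in that order (R = Rz(yaw) Ry(pitch) Rx(roll)).
In Python, from workcell import r gives the robot as it stands.
- The arm moves only by the tool send_rows, never from a script. Its argument "steps" is a list that holds one entry, the list of rows, each a list of 7 numbers: the closure, from -1 (fully open) to 1 (shut), then the shift along the tool's x, y, z in cm, then the turn, a rotation vector about the tool's x, y, z in rad. In form: [[[hand, x, y, z, wx, wy, wz], ...]]. A call has 1 to 8 rows; each row shifts and turns the commanded pose from where the row before left it, along the tool's axes as they then stand; what a row does not reach is not made up. A row lasts 1/8 s, in which the tool goes at most 62.5 mm and 10.7 degrees, less where a joint would pass 70% of its speed; a pose out of reach is approached as far as the arm can. A call is refused whole if a number of a shift passes 6.25 or a number of a turn 0.188, either way. A call with a gripper value outside its range is refused whole. The fingers move at their own pace and stop on an object; "newtons" is the grip in N (left out, the last holds). Time passes only in rows, so rows that do not move let the fingers close. It gives the time, the measured TCP pose, the force, the opening and the grip force at its end, in the units of the state.
- r.observe(): the state, without advancing time (a new reading comes with each control period).
- r.grab_frame(name): name is "scene" or "top" or "wrist"; returns a dict with "color" (384x512x3 uint8, red, green, blue), "mtx" (3x3 intrinsics, pixels), "xyz" and "orientation" of the camera in the world; the wrist camera has in their place "tool_from_camera" (4x4, takes a point from camera to tool coordinates, whose origin is the TCP and whose axes are the flange's). Camera axes: x right, y up, looking along -z (the intrinsics and any distortion apply to the point x, -y, -z); pixel columns grow to the right and rows downward; lengths in m; the calibration is good to about 2 mm. A picture is of the moment at which its call begins: read the wrist's pose just before it. There is no depth.
- r.job_done(): hands the job in; it is judged then, once.
The state is a dict: "time": time; "q": joint angles; "joint_velocities": joint speeds; "joint_efforts": joint torques, N m; "eef_pos": TCP position; "eef_rot": TCP orientation; "contact_force": force on the tool from outside, world axes, zero at the start; "torque": the same for the moment, N m; "opening": opening from 0.0 (shut) to 1.0 (fully open); "grasp_force": force on a finger pad.
Only numpy, scipy, OpenCV 4.12 (cv2) and the standard library are available. Lean on these libraries where they do the work, as an engineer would, in place of code of your own. Each camera call takes 0.05 s, during which the arm holds its last target. There are 200 camera calls.

## Working session

There is one attempt and no reset: what is moved stays moved. The work goes in short steps, Python scripts to look and compute and a tool call to move; the robot and the scene stay as the last step left them, time stands still between calls to the robot, and variables do not carry over. Pictures are saved under pics/ and viewed, at most 11 in all, crops included, and the job is handed in when it is done.

Besides the shell and the picture viewer there is one more tool, called after "Request:" in YAML: its name, and indented under it one key for each argument. send_rows: Moves the arm, as the interface text tells. Its arguments: {"type":"object","properties":{"steps":{"type":"array"},"newtons":{"type":"number"}},"required":["steps"]}

```bash
mkdir -p pics; python3 - <<'E'
from workcell import r
import cv2,json
s=r.observe();print(s)
for n in("scene","top"):
    f=r.grab_frame(n);cv2.imwrite(f"pics/{n}0.png",cv2.resize(f["color"][:,:,::-1],(800,600),interpolation=cv2.INTER_CUBIC))
    print(n,f["mtx"],f["xyz"],f["orientation"],[k for k in f])
E
```

```text
{'time': 0.0, 'q': array([-6.91280289e+01,  1.76211378e+01,  8.63833600e+01,  5.88774584e-04,
        7.61123820e+01, -4.21104719e+00]), 'joint_velocities': array([-0.07965656, -0.03902292,  0.04368488, -0.04501985,  0.1283018 ,
        0.05603196]), 'joint_efforts': array([ 2.00488303e-04, -4.57554603e+01, -2.51918828e+01,  1.62108531e-04,
        1.35719182e-02, -2.11299181e-06]), 'eef_pos': array([ 0.24350183, -0.52014964,  0.24439574]), 'eef_rot': array([-1.79883478e+02, -9.15226734e-03,  2.50828671e+01]), 'contact_force': array([-0.46333115, -0.31248999, -0.16715093]), 'torque': array([-0.05213136, -0.02775639,  0.03798363]), 'grasp_force': 0.0, 'opening': 0.9995263908822092}
scene [[394.97100268   0.         250.76519809]
 [  0.         394.97100268 196.00161298]
 [  0.           0.           1.        ]] [0.06026247 0.63369997 1.06375823] [  40.21399712    0.36390075 -141.01269341] ['color', 'mtx', 'xyz', 'orientation']
top [[424.02421947   0.         254.04194572]
 [  0.         424.02421947 193.22604813]
 [  0.           0.           1.        ]] [0.38799546 0.00850418 1.2455632 ] [  7.42720205   0.34619274 -90.74364586] ['color', 'mtx', 'xyz', 'orientation']
```

View pics/scene0.png

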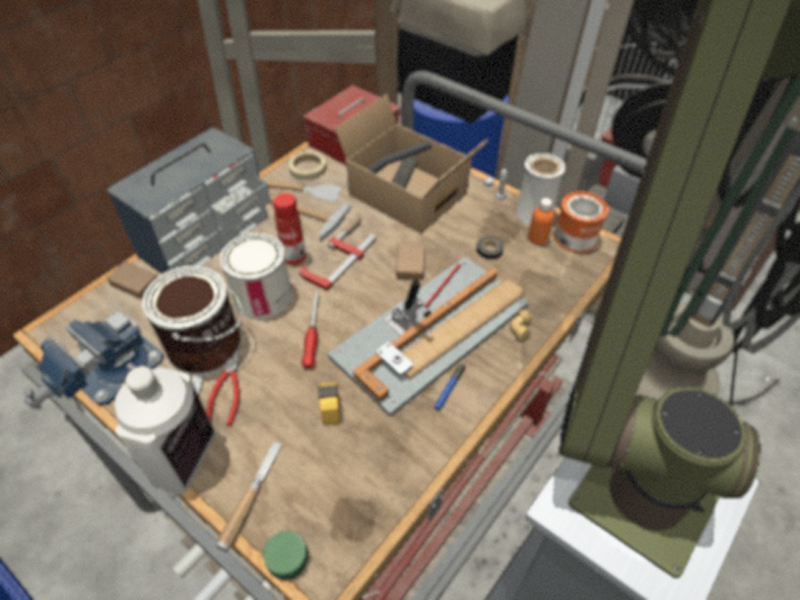

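View pics/top0.png

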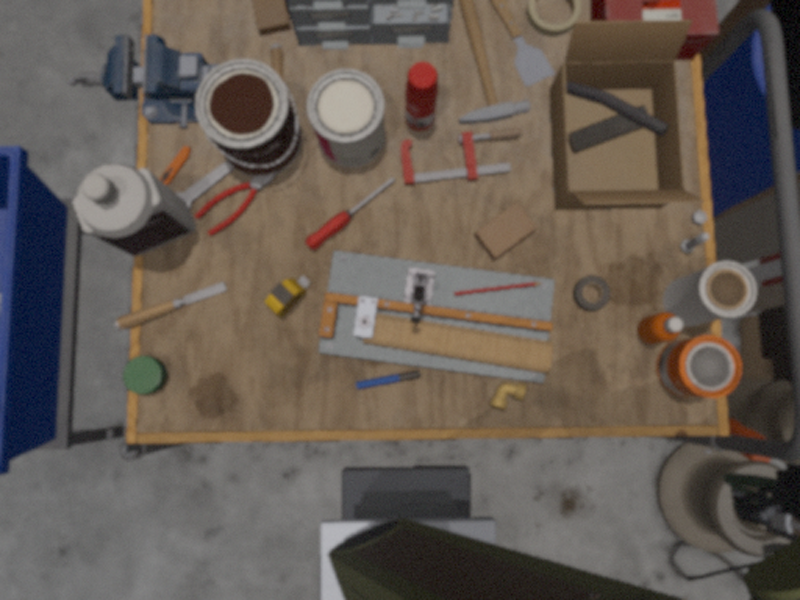

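The top view shows the jig at about (320–555, 250–385), rotated a few degrees clockwise. The lever is near (418, 290), the bridge near (366, 316), and the moulding spans (368–552, 320–370). I'll enlarge this area to read points.

```bash
python3 - <<'E'
from workcell import r
import cv2,numpy as np
f=np.mean([r.grab_frame("top")["color"].astype(float) for _ in range(6)],0).astype(np.uint8)
c=f[155:250,200:360,::-1]
cv2.imwrite("pics/topc.png",cv2.resize(c,None,fx=5,fy=5,interpolation=cv2.INTER_CUBIC))
E
```

```text
(no output)
```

View pics/topc.png

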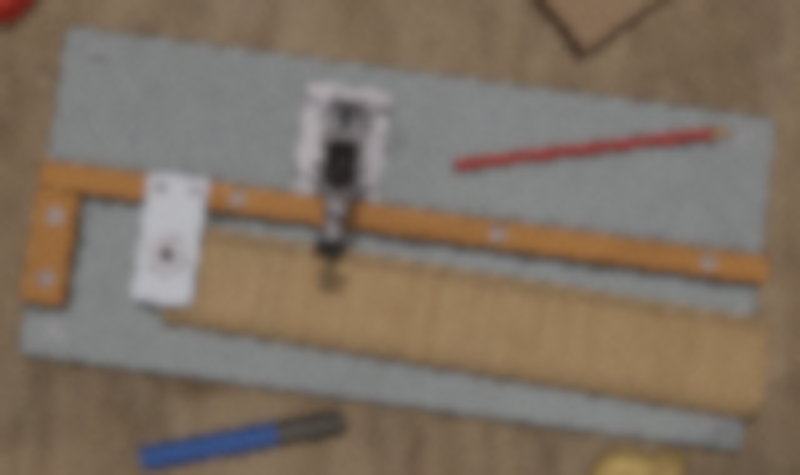

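```bash
cat > h.py <<'E'
import numpy as np,cv2
from scipy.spatial.transform import Rotation as R
K=np.array([[424.02421947,0,254.04194572],[0,424.02421947,193.22604813],[0,0,1]])
C=np.array([0.38799546,0.00850418,1.2455632]);RC=R.from_euler('xyz',[7.42720205,0.34619274,-90.74364586],degrees=True).as_matrix()
def ray(K,C,RC,u,v,z):
    d=RC@np.array([(u-K[0,2])/K[0,0],-(v-K[1,2])/K[1,1],-1]); return C+d*(z-C[2])/d[2]
def top(u,v,z): return ray(K,C,RC,u,v,z)
def crop(u,v,z): return top(200+(u+.5)/5-.5,155+(v+.5)/5-.5,z)
def fit(J,W):  # W = t + Rot(yaw) J (2d)
    j=J-J.mean(0);w=W-W.mean(0)
    a=np.arctan2((j[:,0]*w[:,1]-j[:,1]*w[:,0]).sum(),(j*w).sum())
    M=np.array([[np.cos(a),-np.sin(a)],[np.sin(a),np.cos(a)]]);t=W.mean(0)-M@J.mean(0);return a,t,M
E
python3 - <<'E'
from h import *
J=np.array([[.110,.215],[.110,-.205],[-.085,-.205],[-.085,.215]])
W=np.array([crop(*p,.018)[:2] for p in[(68,30),(775,120),(742,450),(22,355)]])
a,t,M=fit(J,W);print(W,np.degrees(a),t,(W-t-J@M.T)*1000)
for n,p,z in[("ML near",(165,322),.02),("MR near",(750,415),.02),("MR far",(768,318),.022),("far edge",(215,230),.03),("levertip",(330,245),.181),("fence R near",(765,283),.044),("stop nr",(63,305),.044),("cornertop",(78,200),.044),
 ("bush",(167,255),.0575)]:
    w=crop(*p,z)[:2];print(n,w.round(4),(M.T@(w-t)).round(4))
for n,p in[("mk1",(145,460)),("mk2",(340,422)),("elbow",(640,465)),("sandcorner",(583,55))]:
    w=crop(*p,.01)[:2];print(n,w.round(4),(M.T@(w-t)).round(4))
E
```

```text
[[ 0.64684858  0.13309548]
 [ 0.58724379 -0.28118014]
 [ 0.39569637 -0.25389976]
 [ 0.45566138  0.15982333]] -8.18447826799886 [ 0.50827804 -0.06370984] [[-0.91666221 -0.3451865 ]
 [-0.72991481  1.10142539]
 [ 0.73655009  0.62145206]
 [ 0.91002692 -1.37769096]]
ML near [0.4735 0.0768] [-0.0544  0.1342]
MR near [ 0.4156 -0.2589] [-0.064  -0.2064]
MR far [ 0.471  -0.2712] [-0.0073 -0.2106]
far edge [0.5255 0.0471] [0.0013 0.1121]
levertip [ 0.5    -0.0157] [-0.015   0.0464]
fence R near [ 0.4894 -0.2653] [ 0.01   -0.2022]
stop nr [0.4823 0.1334] [-0.0538  0.1914]
cornertop [0.5423 0.1248] [0.0068 0.1914]
bush [0.5086 0.0734] [-0.0192  0.1357]
mk1 [0.3945 0.0895] [-0.1344  0.1354]
mk2 [ 0.4149 -0.0237] [-0.0981  0.0263]
elbow [ 0.3879 -0.1964] [-0.1002 -0.1485]
sandcorner [ 0.6291 -0.1712] [ 0.1349 -0.0892]
```

```bash
cat >> h.py <<'E'
A=np.radians(-8.18);T=np.array([0.5083,-0.0637]);M=np.array([[np.cos(A),-np.sin(A)],[np.sin(A),np.cos(A)]])
def state(r):
    s=r.observe();p=np.array(s["eef_pos"]);j=M.T@(p[:2]-T)
    print("t %.2f jig x %.4f y %.4f tipz %.4f"%(s["time"],*j,p[2]-r.tip_reach),"rpy",np.round(s["eef_rot"],2),"Fjig",np.round(M.T@s["contact_force"][:2],1),np.round(s["contact_force"][2],1),"op %.3f"%s["opening"])
    return s,j
E
python3 - <<'E'
from h import *
from workcell import r
s,j=state(r);print(r.tip_reach)
Rt=R.from_euler('xyz',s["eef_rot"],degrees=True)
w=np.r_[T+M@np.array([-.09,-.07]),.10+r.tip_reach]
print(Rt.inv().apply(w-s["eef_pos"])*100)
goal=R.from_euler('xyz',[180,0,-8.18],degrees=True);print((Rt.inv()*goal).as_rotvec())
# wanted delta if turned first
print(goal.inv().apply(w-s["eef_pos"])*100)
E
```

```text
t 0.40 jig x -0.1968 y -0.4900 tipz 0.2312 rpy [-179.98   -0.     25.08] Fjig [0.2 0.6] 0.0 op 1.001
0.014
[ 31.97005821 -29.25305055  13.12641755]
[-2.99301235e-04  6.19650653e-05  5.80563727e-01]
[ 10.68483867 -41.99895337  13.11680467]
```

Request:
send_rows:
  steps:
    - [[1, 0, 0, 0, 0, 0, 0.145], [1, 0, 0, 0, 0, 0, 0.145], [1, 0, 0, 0, 0, 0, 0.145], [1, 0, 0, 0, 0, 0, 0.1456], [1, 1, -4, 0, 0, 0, 0], [1, 1, -4, 0, 0, 0, 0], [1, 1, -4, 0, 0, 0, 0], [1, 1, -4, 0, 0, 0, 0]]

```text
time: 1.4
eef_pos: [0.3065, -0.367, 0.2454]
eef_rot: [180.0, -0.0, -8.2]
contact_force: [0.4, -0.2, 0.8]
opening: -0.003
grasp_force: 0.0
```

Request:
send_rows:
  steps:
    - [[1, 1, -4, 0, 0, 0, 0], [1, 1, -4, 0, 0, 0, 0], [1, 1, -4, 0, 0, 0, 0], [1, 1, -4, 0, 0, 0, 0], [1, 1, -4, 2, 0, 0, 0], [1, 1, -4, 4, 0, 0, 0], [1, 0.7, -2, 4, 0, 0, 0], [1, 0, 0, 3, 0, 0, 0]]

```text
time: 2.4
eef_pos: [0.4097, -0.1187, 0.1142]
eef_rot: [-180.0, 0.0, -8.0]
contact_force: [-0.3, -0.3, -0.4]
opening: 0.002
grasp_force: 0.0
```

```bash
python3 - <<'E'
from h import *
from workcell import r
state(r)
f=r.grab_frame("wrist");print(f["mtx"],f["tool_from_camera"])
f2=r.grab_frame("scene")["color"]
a=cv2.resize(f["color"],(512,384));b=cv2.resize(f2[140:300,190:360],(408,384),interpolation=cv2.INTER_CUBIC)
cv2.imwrite("pics/w1.png",cv2.resize(np.hstack([a,b])[:,:,::-1],(800,334)))
E
```

```text
t 2.40 jig x -0.0898 y -0.0685 tipz 0.1002 rpy [-1.7998e+02  1.0000e-02 -8.0300e+00] Fjig [-0.2 -0.3] -0.4 op 0.002
[[279.6138165    0.         251.63349705]
 [  0.         279.6138165  191.50972805]
 [  0.           0.           1.        ]] [[ 5.15713042e-04  9.63758896e-01  2.66774297e-01  6.80915206e-02]
 [ 9.99999008e-01 -1.47296998e-04 -1.40101105e-03 -1.00402690e-03]
 [-1.31094181e-03  2.66774754e-01 -9.63758015e-01 -1.27391112e-01]
 [ 0.00000000e+00  0.00000000e+00  0.00000000e+00  1.00000000e+00]]
```

View pics/w1.png

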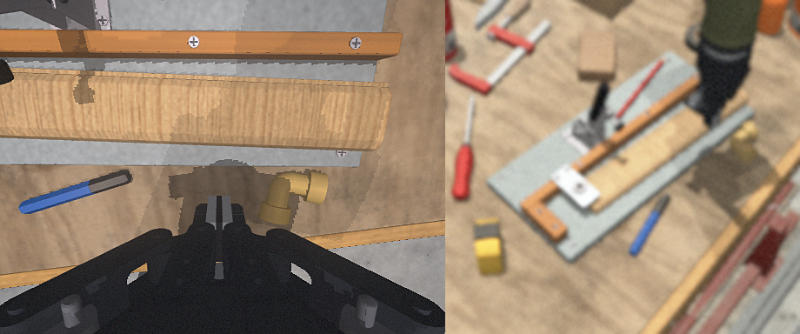

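```bash
cat >> h.py <<'E'
Kw=np.array([[279.6138,0,251.6335],[0,279.6138,191.5097],[0,0,1]])
TC=np.array([[5.157e-4,.963758896,.266774297,.0680915],[1,-1.473e-4,-1.401e-3,-1.004e-3],[-1.311e-3,.266774754,-.963758,-.12739],[0,0,0,1]])
def wrist(s,u,v,z):
    Rt=R.from_euler('xyz',s["eef_rot"],degrees=True).as_matrix()
    w=ray(Kw,np.array(s["eef_pos"])+Rt@TC[:3,3],Rt@TC[:3,:3],u,v,z);return M.T@(w[:2]-T)
E
python3 - <<'E'
from h import *
from workcell import r
s,j=state(r)
for n,u,v,z in[("board NR",358,167,.018),("elbow L",260,222,.01),("elbow near top",267,200,.025),("elbow far",325,170,.02),("mould NR",383,150,.02),("mould N left",0,136,.022),("fence R end front top",400,53,.044),("marker end",132,172,.01)]:
    print(n,wrist(s,u/.8696,v/.8696,z).round(4))
E
```

```text
t 2.50 jig x -0.0922 y -0.0690 tipz 0.0990 rpy [-179.91    0.37   -8.1 ] Fjig [-0.8 -0.1] -0.7 op 0.000
board NR [-0.0864 -0.2002]
elbow L [-0.149  -0.1115]
elbow near top [-0.1174 -0.1143]
elbow far [-0.0889 -0.1684]
mould NR [-0.0695 -0.2195]
mould N left [-0.0569  0.1288]
fence R end front top [ 0.0087 -0.2019]
marker end [-0.0943  0.0177]
```

Request:
send_rows:
  steps:
    - [[1, 0.1, 0, 3, 0, 0, 0], [1, 0, 0, 3, 0, 0, 0], [1, 0, 0, 1.8, 0, 0, 0], [1, 0, 0, 0, 0, 0, 0], [1, 0.5, 0, 0, 0, 0, 0], [1, 0.5, 0, 0, 0, 0, 0], [1, 0.3, 0, 0, 0, 0, 0], [1, 0.3, 0, 0, 0, 0, 0]]

```text
time: 3.5
eef_pos: [0.4264, -0.1227, 0.0377]
eef_rot: [180.0, 0.0, -8.2]
contact_force: [-1.7, -0.8, 2.0]
opening: -0.002
grasp_force: 1.7
```

```bash
python3 - <<'E'
from h import *
from workcell import r
state(r);state(r)
E
```

```text
t 3.50 jig x -0.0727 y -0.0701 tipz 0.0237 rpy [179.99   0.    -8.17] Fjig [-1.6 -1. ] 2.0 op -0.002
t 3.50 jig x -0.0727 y -0.0701 tipz 0.0237 rpy [179.99   0.    -8.17] Fjig [-1.6 -1. ] 2.0 op -0.002
```

Request:
send_rows:
  steps:
    - [[1, 0.2, 0, 0, 0, 0, 0], [1, 0.2, 0, 0, 0, 0, 0], [1, 0.2, 0, 0, 0, 0, 0], [1, 0.2, 0, 0, 0, 0, 0], [1, 0.2, 0, 0, 0, 0, 0], [1, 0, 0, 0, 0, 0, 0]]

```text
time: 4.25
eef_pos: [0.4301, -0.1226, 0.0372]
eef_rot: [-179.9, 0.6, -8.1]
contact_force: [-11.6, -0.9, 15.1]
opening: -0.002
grasp_force: 9.5
```

```bash
python3 - <<'E'
from h import *
from workcell import r
state(r)
E
```

```text
t 4.25 jig x -0.0690 y -0.0695 tipz 0.0232 rpy [-179.94    0.63   -8.12] Fjig [-11.3  -2.5] 15.1 op -0.002
```

```bash
python3 - <<'E'
from h import *
from workcell import r
a=r.grab_frame("wrist")["color"][60:300,60:460]
cv2.imwrite("pics/w2.png",cv2.resize(a[:,:,::-1],None,fx=2,fy=2))
state(r)
E
```

```text
t 4.30 jig x -0.0691 y -0.0695 tipz 0.0232 rpy [-179.94    0.63   -8.12] Fjig [-12.   -1.7] 16.0 op -0.001
```

View pics/w2.png

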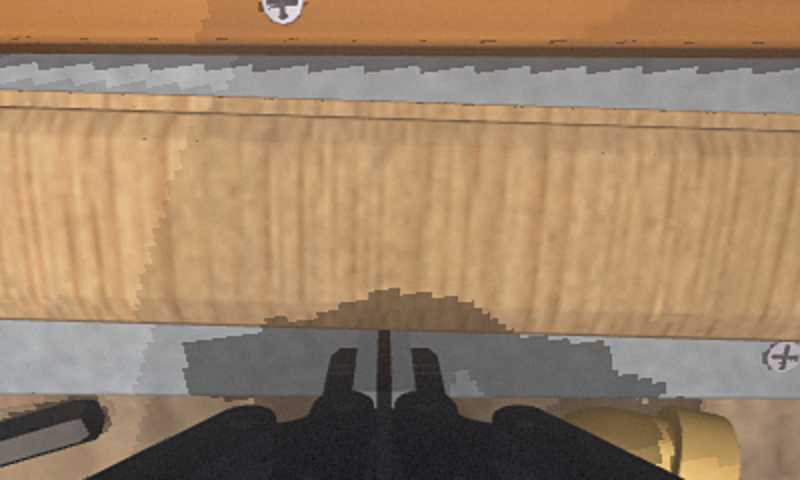

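Request:
send_rows:
  steps:
    - [[1, -0.3, 0, -0.2, 0, 0, 0], [1, 0, 0, -0.1, 0, 0, 0], [1, 0, 0, 0, 0, 0, 0]]

```text
time: 4.68
eef_pos: [0.4336, -0.1238, 0.0403]
eef_rot: [-180.0, -0.0, -8.2]
contact_force: [-1.0, -0.2, 0.6]
opening: 0.002
grasp_force: 0.6
```

```bash
python3 - <<'E'
from h import *
from workcell import r
state(r)
E
```

```text
t 4.67 jig x -0.0654 y -0.0701 tipz 0.0263 rpy [-1.80e+02 -2.00e-02 -8.19e+00] Fjig [-0.9 -0.4] 0.6 op 0.002
```

Request:
send_rows:
  steps:
    - [[1, 0.15, 0, 0, 0, 0, 0], [1, 0.15, 0, 0, 0, 0, 0], [1, 0.15, 0, 0, 0, 0, 0], [1, 0.15, 0, 0, 0, 0, 0], [1, 0, 0, 0, 0, 0, 0]]

```text
time: 5.3
eef_pos: [0.4401, -0.1248, 0.0403]
eef_rot: [180.0, -0.1, -8.2]
contact_force: [-0.9, -0.4, 0.5]
opening: -0.003
grasp_force: 0.2
```

```bash
python3 - <<'E'
from h import *
from workcell import r
state(r)
E
```

```text
t 5.30 jig x -0.0588 y -0.0702 tipz 0.0263 rpy [ 1.7999e+02 -9.0000e-02 -8.1800e+00] Fjig [-0.8 -0.5] 0.5 op -0.003
```

Request:
send_rows:
  steps:
    - [[1, 0.15, 0, 0, 0, 0, 0], [1, 0.15, 0, 0, 0, 0, 0], [1, 0.15, 0, 0, 0, 0, 0], [1, 0.15, 0, 0, 0, 0, 0], [1, 0.1, 0, 0, 0, 0, 0], [1, 0, 0, 0, 0, 0, 0]]

```text
time: 6.05
eef_pos: [0.443, -0.1247, 0.0401]
eef_rot: [-180.0, 0.3, -8.2]
contact_force: [-8.2, 0.3, 7.2]
opening: -0.002
grasp_force: 4.4
```

```bash
python3 - <<'E'
from h import *
from workcell import r
a=r.grab_frame("wrist")["color"][60:300,60:460]
cv2.imwrite("pics/w3.png",cv2.resize(a[:,:,::-1],None,fx=2,fy=2))
state(r)
E
```

```text
t 6.10 jig x -0.0559 y -0.0697 tipz 0.0261 rpy [-179.96    0.33   -8.16] Fjig [-8.  -1.3] 6.0 op -0.002
```

View pics/w3.png

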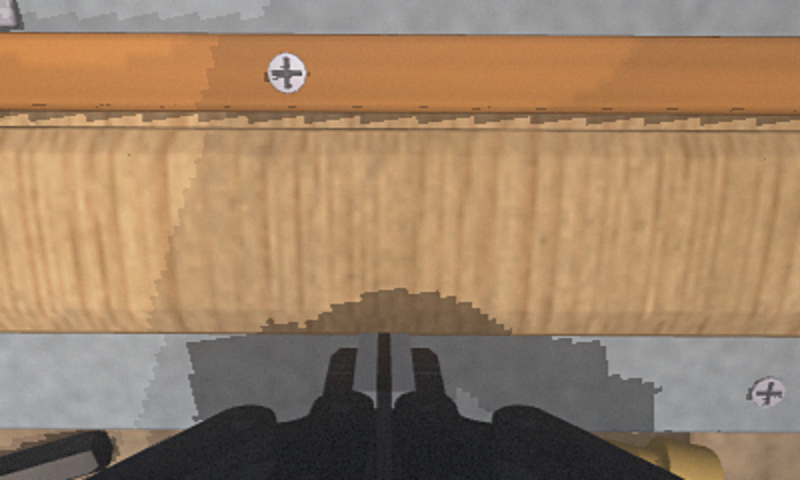

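Request:
send_rows:
  steps:
    - [[1, -1, 0, 0, 0, 0, 0], [1, -1.5, 0, -1, 0, 0, 0], [1, 0, 0, -4, 0, 0, 0], [1, 0, 5, 0, 0, 0, 0], [1, 0, 5, 0, 0, 0, 0], [1, 2, 5, 0, 0, 0, 0], [1, 4, 3, 0, 0, 0, 0], [1, 0, 0, 0, 0, 0, 0]]

```text
time: 7.1
eef_pos: [0.4586, -0.3131, 0.0916]
eef_rot: [179.8, -0.4, -8.3]
contact_force: [-0.3, 0.3, -0.3]
opening: 0.003
grasp_force: 0.0
```

```bash
python3 - <<'E'
from h import *
from workcell import r
s,j=state(r)
print(M.T@(top(379,187.5,.019)[:2]-T))
a=r.grab_frame("wrist")["color"]
cv2.imwrite("pics/w4.png",a[:,:,::-1])
E
```

```text
t 7.10 jig x -0.0137 y -0.2540 tipz 0.0776 rpy [179.78  -0.39  -8.31] Fjig [-0.3  0.2] -0.3 op 0.003
[ 0.09183629 -0.27691678]
```

View pics/w4.png

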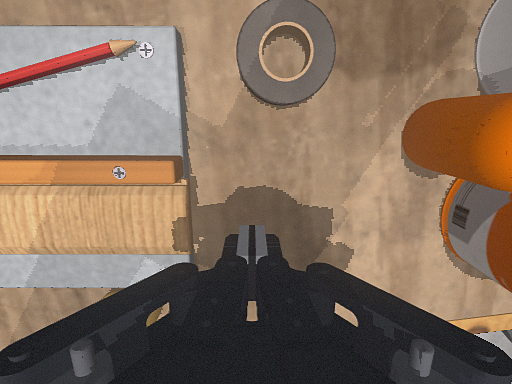

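Request:
send_rows:
  steps:
    - [[1, -0.3, 0, 3, 0, 0, 0], [1, 0, -0.5, 2.1, 0, 0, 0], [1, 0, -1, 0, 0, 0, 0], [1, 0, -1, 0, 0, 0, 0], [1, 0, -0.7, 0, 0, 0, 0], [1, 0, -0.7, 0, 0, 0, 0], [1, 0, -0.7, 0, 0, 0, 0], [1, 0, -0.7, 0, 0, 0, 0]]

```text
time: 8.15
eef_pos: [0.4599, -0.2568, 0.0402]
eef_rot: [179.9, -0.1, -8.1]
contact_force: [-3.2, -5.3, 3.7]
opening: 0.001
grasp_force: 3.4
```

```bash
python3 - <<'E'
from h import *
from workcell import r
state(r)
E
```

```text
t 8.15 jig x -0.0205 y -0.1981 tipz 0.0262 rpy [ 1.7985e+02 -6.0000e-02 -8.1300e+00] Fjig [-2.4 -5.7] 3.7 op 0.001
```

Request:
send_rows:
  steps:
    - [[1, 0, -0.4, 0, 0, 0, 0], [1, 0, -0.4, 0, 0, 0, 0], [1, 0, -0.4, 0, 0, 0, 0], [1, 0, -0.4, 0, 0, 0, 0], [1, 0, -0.3, 0, 0, 0, 0], [1, 0, -0.2, 0, 0, 0, 0], [1, 0, 0, 0, 0, 0, 0]]

```text
time: 9.02
eef_pos: [0.4629, -0.2359, 0.0402]
eef_rot: [179.9, -0.1, -8.1]
contact_force: [-3.8, -5.5, 4.4]
opening: 0.003
grasp_force: 2.8
```

```bash
python3 - <<'E'
from h import *
from workcell import r
state(r)
a=r.grab_frame("wrist")["color"]
t=r.grab_frame("top")["color"][155:250,200:360]
cv2.imwrite("pics/w5.png",np.vstack([a[50:290],cv2.resize(t,(512,304),interpolation=cv2.INTER_CUBIC)])[:,:,::-1])
E
```

```text
t 9.03 jig x -0.0204 y -0.1769 tipz 0.0262 rpy [ 1.7989e+02 -7.0000e-02 -8.1400e+00] Fjig [-2.9 -5.9] 4.4 op 0.003
```

View pics/w5.png

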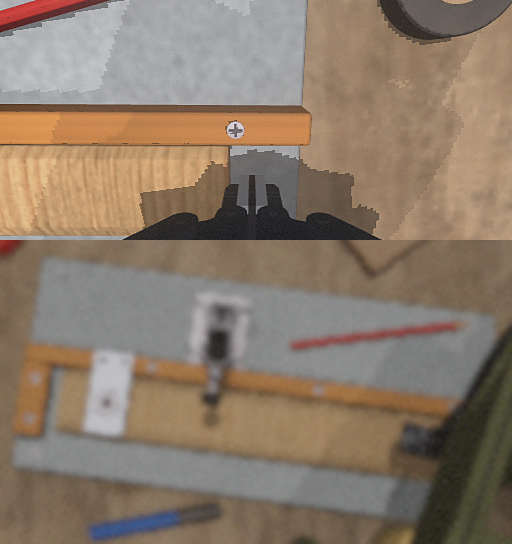

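Request:
send_rows:
  steps:
    - [[1, 0, -0.25, 0, 0, 0, 0], [1, 0, -0.25, 0, 0, 0, 0], [1, 0, -0.2, 0, 0, 0, 0], [1, 0, -0.2, 0, 0, 0, 0], [1, 0, 0, 0, 0, 0, 0]]

```text
time: 9.75
eef_pos: [0.4642, -0.227, 0.0402]
eef_rot: [179.9, -0.1, -8.1]
contact_force: [-1.9, -4.6, 3.0]
opening: 0.0
grasp_force: 2.9
```

```bash
python3 - <<'E'
from h import *
from workcell import r
state(r)
E
```

```text
t 9.75 jig x -0.0204 y -0.1679 tipz 0.0262 rpy [ 1.7989e+02 -7.0000e-02 -8.1400e+00] Fjig [-1.2 -4.8] 3.0 op 0.000
```

Request:
send_rows:
  steps:
    - [[1, 0, -0.2, 0, 0, 0, 0], [1, 0, -0.2, 0, 0, 0, 0], [1, 0, -0.2, 0, 0, 0, 0], [1, 0, 0, 0, 0, 0, 0]]

```text
time: 10.25
eef_pos: [0.4647, -0.225, 0.0403]
eef_rot: [179.5, -0.1, -8.0]
contact_force: [-9.0, -18.4, 1.3]
opening: 0.0
grasp_force: 9.3
```

```bash
python3 - <<'E'
from h import *
from workcell import r
state(r)
E
```

```text
t 10.25 jig x -0.0202 y -0.1659 tipz 0.0263 rpy [ 1.7952e+02 -9.0000e-02 -7.9800e+00] Fjig [ -6.3 -19.5] 1.3 op 0.000
```

Request:
send_rows:
  steps:
    - [[1, 0, 1, 0, 0, 0, 0], [1, 0, 0.8, -1, 0, 0, 0], [1, 0, 0, -4, 0, 0, 0], [1, -3.5, -3, 0, 0, 0, 0], [1, -3.5, -5, 0, 0, 0, 0], [1, 0, -5, 0, 0, 0, 0], [1, 0, -1.3, 0, 0, 0, 0], [1, 0, 0, 2.5, 0, 0, 0]]

```text
time: 11.25
eef_pos: [0.4161, -0.0861, 0.066]
eef_rot: [180.0, -0.4, -8.0]
contact_force: [0.8, -0.2, -0.2]
opening: -0.002
grasp_force: 0.0
```

```bash
python3 - <<'E'
from h import *
from workcell import r
state(r)
E
```

```text
t 11.25 jig x -0.0881 y -0.0353 tipz 0.0520 rpy [179.96  -0.37  -8.04] Fjig [ 0.8 -0.1] -0.2 op -0.002
```

Request:
send_rows:
  steps:
    - [[1, 0, 0, 2.5, 0, 0, 0], [1, 1, 0, 0, 0, 0, 0], [1, 1, 0, 0, 0, 0, 0], [1, 0.6, 0, 0, 0, 0, 0], [1, 0.3, 0, 0, 0, 0, 0], [1, 0.2, 0, 0, 0, 0, 0], [1, 0.2, 0, 0, 0, 0, 0], [1, 0.1, 0, 0, 0, 0, 0]]

```text
time: 12.25
eef_pos: [0.4465, -0.0912, 0.0393]
eef_rot: [-180.0, 0.0, -8.2]
contact_force: [-2.2, 0.4, 0.2]
opening: 0.002
grasp_force: 0.7
```

```bash
python3 - <<'E'
from h import *
from workcell import r
state(r)
E
```

```text
t 12.25 jig x -0.0573 y -0.0360 tipz 0.0253 rpy [-1.80e+02  5.00e-02 -8.18e+00] Fjig [-2.2  0.1] 0.2 op 0.002
```

Request:
send_rows:
  steps:
    - [[1, 0.2, 0, 0, 0, 0, 0], [1, 0.2, 0, 0, 0, 0, 0], [1, 0.1, 0, 0, 0, 0, 0], [1, 0, 0, 0, 0, 0, 0]]

```text
time: 12.75
eef_pos: [0.447, -0.0912, 0.039]
eef_rot: [-180.0, 0.5, -8.1]
contact_force: [-8.7, -0.5, 9.1]
opening: 0.002
grasp_force: 6.4
```

```bash
python3 - <<'E'
from h import *
from workcell import r
state(r)
a=r.grab_frame("wrist")["color"]
f=np.mean([r.grab_frame("top")["color"].astype(float) for _ in range(4)],0).astype(np.uint8)[165:240,200:300]
cv2.imwrite("pics/w6.png",np.vstack([cv2.resize(a[50:250,:],(600,234)),cv2.resize(f,(480,360),interpolation=cv2.INTER_CUBIC).repeat(1,0) if 0 else cv2.copyMakeBorder(cv2.resize(f,(480,360),interpolation=cv2.INTER_CUBIC),0,0,0,120,0)])[:,:,::-1])
E
```

```text
t 12.75 jig x -0.0568 y -0.0359 tipz 0.0250 rpy [-179.98    0.51   -8.14] Fjig [-8.6 -1.8] 9.1 op 0.002
```

View pics/w6.png

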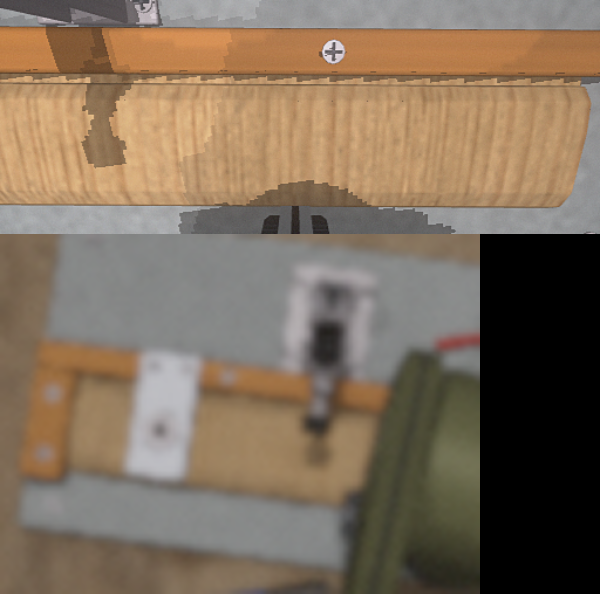

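Request:
send_rows:
  steps:
    - [[1, -1, 0, 0, 0, 0, 0], [1, -1, 0, -1, 0, 0, 0], [1, 0, 0, -5, 0, 0, 0], [1, 0, -1, -5, 0, 0, 0], [1, 0, -4, -2.1, 0, 0, 0], [1, 0, -3.1, 0, 0, 0, 0], [1, 1, 0, 0, 0, 0, 0], [1, 0, 0, 0, 0, 0, 0]]

```text
time: 14.0
eef_pos: [0.4545, -0.0108, 0.1707]
eef_rot: [180.0, -0.1, -8.1]
contact_force: [0.3, 0.1, 0.7]
opening: 0.002
grasp_force: 0.0
```

```bash
python3 - <<'E'
from h import *
from workcell import r
state(r)
tips=np.array([(.022,.181),(.056,.188),(.092,.188),(.123,.182),(.147,.174),(.165,.165),(.180,.155),(.193,.140),(.211,.095),(.213,.077)])
pins=np.array([(.056,.040),(.059,.043),(.062,.046),(.065,.050),(.067,.053),(.068,.057),(.069,.062),(.069,.066),(.068,.070),(.068,.069)])
u=(tips-pins)/np.linalg.norm(tips-pins,axis=1)[:,None];n=np.c_[-u[:,1],u[:,0]]
for s in(.118,.125):
    c=pins+s*u+.0095*n
    print(s,"tool x (half .008), tipz:",[tuple(p) for p in np.round(np.c_[c[:,0]-.008,c[:,1]],3)])
print(np.degrees(np.arctan2(u[:,1],u[:,0])).round())
a=r.grab_frame("wrist")["color"]
f=np.mean([r.grab_frame("scene")["color"].astype(float) for _ in range(3)],0).astype(np.uint8)[150:290,200:330]
cv2.imwrite("pics/w7.png",np.hstack([cv2.resize(a,(400,300)),cv2.resize(f,(279,300),interpolation=cv2.INTER_CUBIC)])[:,:,::-1])
E
```

```text
t 14.00 jig x -0.0608 y 0.0447 tipz 0.1567 rpy [ 1.7998e+02 -9.0000e-02 -8.1400e+00] Fjig [0.3 0.2] 0.7 op 0.002
0.118 tool x (half .008), tipz: [(np.float64(0.011), np.float64(0.152)), (np.float64(0.039), np.float64(0.161)), (np.float64(0.069), np.float64(0.163)), (np.float64(0.096), np.float64(0.162)), (np.float64(0.116), np.float64(0.157)), (np.float64(0.132), np.float64(0.151)), (np.float64(0.145), np.float64(0.145)), (np.float64(0.157), np.float64(0.135)), (np.float64(0.175), np.float64(0.1)), (np.float64(0.177), np.float64(0.085))]
0.125 tool x (half .008), tipz: [(np.float64(0.009), np.float64(0.159)), (np.float64(0.039), np.float64(0.168)), (np.float64(0.071), np.float64(0.17)), (np.float64(0.099), np.float64(0.168)), (np.float64(0.12), np.float64(0.163)), (np.float64(0.136), np.float64(0.156)), (np.float64(0.151), np.float64(0.15)), (np.float64(0.163), np.float64(0.138)), (np.float64(0.181), np.float64(0.101)), (np.float64(0.184), np.float64(0.085))]
[104.  91.  78.  66.  57.  48.  40.  31.  10.   3.]
```

View pics/w7.png

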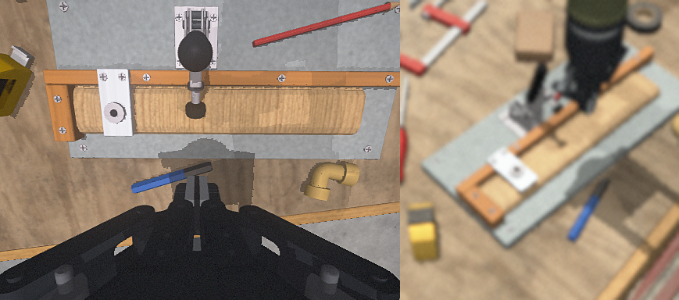

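Request:
send_rows:
  steps:
    - [[1, 3, 0, 0, 0, 0, 0], [1, 2.5, 0, 0, 0, 0, 0], [1, 0.8, 0, 0, 0, 0, 0], [1, 0.8, 0, -0.1, 0, 0, 0], [1, 0.8, 0, -0.2, 0, 0, 0], [1, 0.8, 0, -0.2, 0, 0, 0], [1, 0.8, 0, -0.2, 0, 0, 0], [1, 0.8, 0, -0.2, 0, 0, 0]]

```text
time: 15.2
eef_pos: [0.5557, -0.0251, 0.1792]
eef_rot: [180.0, 0.0, -8.2]
contact_force: [-1.1, 0.3, -0.9]
opening: -0.004
grasp_force: 0.8
```

```bash
python3 - <<'E'
from h import *
from workcell import r
state(r)
E
```

```text
t 15.20 jig x 0.0415 y 0.0449 tipz 0.1652 rpy [ 1.80e+02  2.00e-02 -8.18e+00] Fjig [-1.1  0.1] -0.9 op -0.004
```

Request:
send_rows:
  steps:
    - [[1, 0.7, 0, -0.1, 0, 0, 0], [1, 0.7, 0, -0.1, 0, 0, 0], [1, 0.7, 0, 0, 0, 0, 0], [1, 0.7, 0, 0, 0, 0, 0], [1, 0.7, 0, 0, 0, 0, 0], [1, 0.7, 0, 0, 0, 0, 0], [1, 0.7, 0, 0.1, 0, 0, 0], [1, 0.7, 0, 0.1, 0, 0, 0]]

```text
time: 16.2
eef_pos: [0.6112, -0.0331, 0.1792]
eef_rot: [-180.0, 0.0, -8.2]
contact_force: [-3.0, 0.1, -0.1]
opening: -0.002
grasp_force: 1.3
```

```bash
python3 - <<'E'
from h import *
from workcell import r
state(r)
E
```

```text
t 16.20 jig x 0.0975 y 0.0449 tipz 0.1652 rpy [-1.80e+02  2.00e-02 -8.18e+00] Fjig [-3.  -0.3] -0.1 op -0.002
```

Request:
send_rows:
  steps:
    - [[1, 0.9, 0, 0.15, 0, 0, 0], [1, 0.9, 0, 0.25, 0, 0, 0], [1, 0.8, 0, 0.3, 0, 0, 0], [1, 0.8, 0, 0.3, 0, 0, 0], [1, 0.7, 0, 0.3, 0, 0, 0], [1, 0.7, 0, 0.3, 0, 0, 0], [1, 0.6, 0, 0.5, 0, 0, 0], [1, 0.6, 0, 0.6, 0, 0, 0]]

```text
time: 17.2
eef_pos: [0.6718, -0.0419, 0.1529]
eef_rot: [180.0, -0.2, -8.2]
contact_force: [-2.9, -0.6, 4.9]
opening: -0.004
grasp_force: 2.9
```

```bash
python3 - <<'E'
from h import *
from workcell import r
state(r)
E
```

```text
t 17.20 jig x 0.1588 y 0.0448 tipz 0.1389 rpy [ 1.7999e+02 -1.7000e-01 -8.1800e+00] Fjig [-2.8 -1. ] 4.9 op -0.004
```

Following well; now down through dead centre.

Request:
send_rows:
  steps:
    - [[1, 0.5, 0, 0.8, 0, 0, 0], [1, 0.5, 0, 0.9, 0, 0, 0], [1, 0.4, 0, 0.9, 0, 0, 0], [1, 0.3, 0, 0.9, 0, 0, 0], [1, 0.1, 0, 0.7, 0, 0, 0], [1, 0, 0, 0.6, 0, 0, 0], [1, 0, 0, 0.4, 0, 0, 0], [1, 0, 0, 0, 0, 0, 0]]

```text
time: 18.2
eef_pos: [0.6876, -0.044, 0.0996]
eef_rot: [-180.0, 0.1, -8.2]
contact_force: [0.0, 0.1, -0.2]
opening: -0.003
grasp_force: 0.0
```

```bash
python3 - <<'E'
from h import *
from workcell import r
state(r)
E
```

```text
t 18.20 jig x 0.1746 y 0.0450 tipz 0.0856 rpy [-1.80e+02  8.00e-02 -8.18e+00] Fjig [-0.   0.1] -0.2 op -0.003
```

Request:
send_rows:
  steps:
    - [[1, 0, 0, -2, 0, 0, 0], [1, 0, 0, -4, 0, 0, 0], [1, 0, 0, -5, 0, 0, 0], [1, -4, 0, -4, 0, 0, 0], [1, -6, 0, 0, 0, 0, 0], [1, -6, 0, 0, 0, 0, 0], [1, -4, 0, 0, 0, 0, 0], [1, 0, 0, 0, 0, 0, 0]]

```text
time: 19.2
eef_pos: [0.4865, -0.015, 0.2509]
eef_rot: [-180.0, 0.1, -8.2]
contact_force: [0.4, -1.1, -1.2]
opening: -0.003
grasp_force: 0.0
```

```bash
python3 - <<'E'
from h import *
from workcell import r
state(r)
a=r.grab_frame("wrist")["color"]
cv2.imwrite("pics/w8.png",cv2.resize(a,(800,600))[:,:,::-1])
E
```

```text
t 19.20 jig x -0.0285 y 0.0450 tipz 0.2369 rpy [-1.80e+02  7.00e-02 -8.16e+00] Fjig [ 0.5 -1. ] -1.2 op -0.003
```

View pics/w8.png

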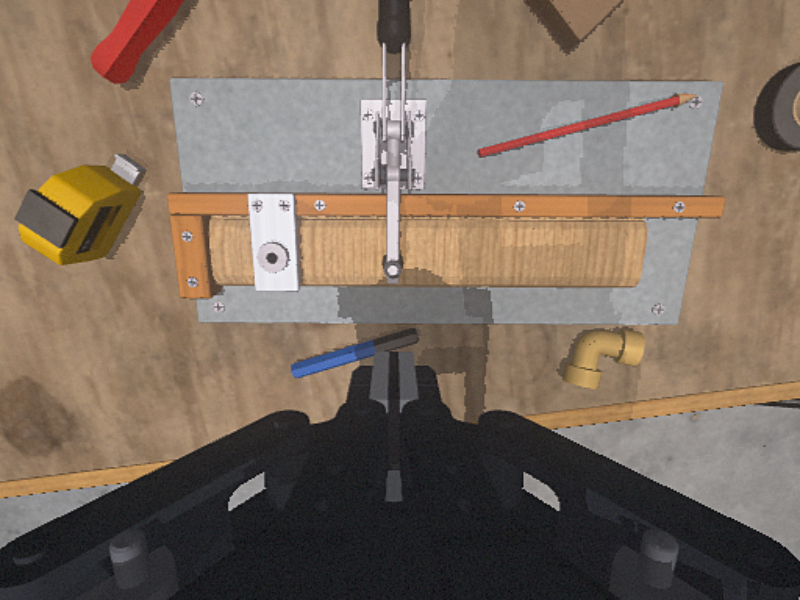

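The lever is down behind the jig (393, 30), with the arm level over the moulding and its pad on it (393, 268). The moulding is flush to the fence and against the stop (210, 250), and the bystanders in view look undisturbed.

```bash
python3 -c "
from workcell import r
print(r.job_done())"
```

```text
the job is handed in; nothing more can be done
None
```

The moulding is flat against the fence and home against the stop, the toggle clamp is snapped over and pinning it, and the job was handed in at about 19 s of the 64 s allowed.

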